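Sweep the turn buttons off a cabinet door's back panel

TASK

The cabinet door lies face down and its thin back panel has to come out next: run a fingertip round the edge of the panel and sweep all six wooden turn buttons aside, until none of them overlaps the panel any more. Nothing is to be picked up: do not lean on the panel, lift anything or shove the door along the bench, and leave the panel in its frame, the screwdriver lying on it, and the other tools where they are.

Things in the scene. Friction and masses are not known exactly. Their poses are not given: they have to be found in the camera images.
- door_frame: loose wooden cabinet-door frame lying face down, 220 mm (x) by 330 mm (y), 25 mm thick, 1.5 to 2.2 kg, yaw within 0.25 rad. Origin: centre of its underside, on the bench; x points away from the robot, y left, z up. Its back face (up, z = 0.025) is 38 mm wide all round, with six turn buttons on it; inside is the rebate with the panel, edges at x = +-0.072 and y = +-0.127
- back_panel: loose thin plywood panel 141 x 251 x 5 mm lying in the frame's rebate with 1.5 mm of play each side; its top is 2 mm below the frame's back face. Origin: centre of its underside, 18 mm above the frame's underside; axes as the frame's
- screwdriver: loose screwdriver with a plastic handle, 22 x 158 x 20 mm, lying along the middle of the panel; origin: centre of its underside, its long axis is y
- sanding_block: loose sanding block 63 x 116 x 31 mm, bystander on the bench right of the door; origin: centre of its underside
- masking_tape: loose roll of masking tape, diameter 95 mm, 24 mm high, bystander on the bench beyond the door to the right; origin: centre of its underside
- tape_measure: loose tape measure 38 x 85 x 60 mm, bystander on the bench left of the door; origin: centre of its underside
- button_far_left (a joint): turn button: level wooden bar 16 mm wide, from z = 0.026 to 0.038 of the frame, round ends 38 and 14 mm from its screw; far side, screw at x = +0.090, y = +0.065 in the frame. 0: long end straight in, 20 mm over the panel; + is counter-clockwise from above, -3.1 to 3.1; off the panel beyond 1.2 either way; starts within 0.4 of 0; stays where left; 1 to 3 N turns it
- button_far_right (a joint): turn button: level wooden bar 16 mm wide, from z = 0.026 to 0.038 of the frame, round ends 38 and 14 mm from its screw; far side, screw at x = +0.090, y = -0.065 in the frame. 0: long end straight in, 20 mm over the panel; + is counter-clockwise from above, -3.1 to 3.1; off the panel beyond 1.2 either way; starts within 0.4 of 0; stays where left; 1 to 3 N turns it
- button_near_left (a joint): turn button: level wooden bar 16 mm wide, from z = 0.026 to 0.038 of the frame, round ends 38 and 14 mm from its screw; near side, screw at x = -0.090, y = +0.065 in the frame. 0: long end straight in, 20 mm over the panel; + is counter-clockwise from above, -3.1 to 3.1; off the panel beyond 1.2 either way; starts within 0.4 of 0; stays where left; 1 to 3 N turns it
- button_near_right (a joint): turn button: level wooden bar 16 mm wide, from z = 0.026 to 0.038 of the frame, round ends 38 and 14 mm from its screw; near side, screw at x = -0.090, y = -0.065 in the frame. 0: long end straight in, 20 mm over the panel; + is counter-clockwise from above, -3.1 to 3.1; off the panel beyond 1.2 either way; starts within 0.4 of 0; stays where left; 1 to 3 N turns it
- button_left (a joint): turn button: level wooden bar 16 mm wide, from z = 0.026 to 0.038 of the frame, round ends 38 and 14 mm from its screw; left end, screw at x = 0, y = +0.145 in the frame. 0: long end straight in, 20 mm over the panel; + is counter-clockwise from above, -3.1 to 3.1; off the panel beyond 1.2 either way; starts within 0.4 of 0; stays where left; 1 to 3 N turns it
- button_right (a joint): turn button: level wooden bar 16 mm wide, from z = 0.026 to 0.038 of the frame, round ends 38 and 14 mm from its screw; right end, screw at x = 0, y = -0.145 in the frame. 0: long end straight in, 20 mm over the panel; + is counter-clockwise from above, -3.1 to 3.1; off the panel beyond 1.2 either way; starts within 0.4 of 0; stays where left; 1 to 3 N turns it

How it is judged:
At the end, for the whole second after the job is handed in: every turn button turned at least 1.2 rad, either way, from pointing straight in; door at rest within 25 mm of where it lay; panel seated in its rebate (6 mm, 0.05 rad, raised under 3 mm); screwdriver still on it, within 30 mm; sanding block and both tapes within 30 mm of their start ((value of joint button_far_left above 1.2 rad or value of joint button_far_left below -1.2 rad) and (value of joint button_far_right above 1.2 rad or value of joint button_far_right below -1.2 rad) and (value of joint button_near_left above 1.2 rad or value of joint button_near_left below -1.2 rad) and (value of joint button_near_right above 1.2 rad or value of joint button_near_right below -1.2 rad) and (value of joint button_left above 1.2 rad or value of joint button_left below -1.2 rad) and (value of joint button_right above 1.2 rad or value of joint button_right below -1.2 rad) and distance of door_frame from where it was at the start of the episode below 0.025 m and angle between the y axis of door_frame and the y axis of back_panel, either way round below 0.05 rad and horizontal distance between door_frame and back_panel below 0.006 m and z of back_panel in the frame of door_frame below 0.021 m and z of screwdriver in the frame of back_panel above 0.002 m and distance of each of screwdriver, sanding_block, masking_tape, tape_measure from where it was at the start of the episode below 0.03 m and linear speed of each of door_frame, screwdriver below 0.02 m/s); the robot touches nothing.
It fails at once if the fingers lean on the thin panel (over 15 N) (contact force between the fingers and back_panel above 15 N).
It fails at once if the door is shoved along the bench (over 25 mm) (distance of door_frame from where it was at the start of the episode above 0.025 m).
It fails at once if the door is lifted or tipped (over 10 mm or 0.1 rad), or the panel lifted out of it (over 6 mm) (height (world z) of door_frame above 0.01 m or angle between door_frame's own z axis and vertical above 0.1 rad or z of back_panel in the frame of door_frame above 0.024 m).
It fails at once if the screwdriver is moved or picked up (over 30 mm) (distance of screwdriver from where it was at the start of the episode above 0.03 m).
It fails at once if the sanding block, masking tape or tape measure is moved (over 30 mm) (distance of any of sanding_block, masking_tape, tape_measure from where it was at the start of the episode above 0.03 m).
It also fails if it takes over 54 s, if anything falls off the work surface, if the arm or the gripper's body presses on something with over 40 N, if the wrist force passes 120 N, or if a joint passes its speed limit or range.

ROBOT

A 6-joint arm with a two-finger parallel gripper is mounted at the origin on a cart in front of the work surface, level with it; the furniture and walls round the work are solid. World frame = base frame: x ahead of the robot, y to its left, z up, the work surface at z = 0. Lengths are in m, angles in rad, forces in N, time in s.
With the tool pointing down it reaches from about 0.375 to 0.9 m from the base axis. Payload 3.1 kg.
Tool frame: the origin (TCP) lies on the centre line of the jaws, within the pads' length; the fingertips stand 22 mm ahead of it and the grasp point (between the pads) lies 3 mm ahead of it; z points along the fingers, y is the line along which they close (so a half turn about z gives the same grasp; the last joint's range is limited). The gripper opens to 85 mm and grips with 20 to 120 N. Pads are 22 mm wide; open, the fingers measure 114 mm over their backs; the gripper's body (76 mm by 85 mm) begins 54 mm behind the grasp point. The pads swing forward as they close: fully open they stand 13 mm farther back than shut.
Start: joints at [-1.343, 0.527, 1.433, -0, 1.181, -0.178], TCP at [0.247, -0.574, 0.253] pointing down, gripper open.
Joint ranges: [-3.08, 3.08], [-0.75, 2.2], [0.22, 2.44], [-1.43, 4.57], [0, 2.65], [-2.85, 2.85]. Speed limits (rad/s): [2.79, 2.79, 3.14, 3.14, 3.14, 3.14].

INTERFACE

Orientations are given as a unit quaternion [x, y, z, w].
In Python, from station import manip, workorder, monitor, snapshot gives the robot as it stands (manip), with the cameras as plain functions, the job (workorder) and the readings (monitor).
- The arm moves only by the tool tcp_steps, called in YAML: its name, and indented under it one key for each argument. Schema: {"type":"object","properties":{"deltas":{"type":"array","items":{"type":"object","properties":{"x":{"type":"number"},"y":{"type":"number"},"z":{"type":"number"},"twist":{"type":"number"},"finger_gap":{"type":"number"}},"additionalProperties":false,"required":["finger_gap"]},"minItems":1,"maxItems":20},"force":{"type":"number"},"only":{"type":"string"},"quiet":{"type":"boolean"},"lines":{"type":"string"}},"required":["deltas"],"additionalProperties":false}. deltas is a list of rows, 1 to 20 of them, each an object with the fields x, y, z (the shift in shares of 1 m (1.0 is 1 m)), twist (a turn about the tool's z in shares of 2 pi rad (1.0 is 2 pi rad)), finger_gap (the opening from 0.0 (shut) to 1.0 (fully open)); a field left out counts as zero (the opening has to be given); each row is the pose to reach, as a shift and turn from the pose commanded when the call began, along the tool's axes at that moment; what a row does not reach only later rows make up. A row lasts 1/10 s, in which the tool goes at most 0.05 m and 0.15 rad, less where a joint would pass 70% of its speed; a pose out of reach is approached as far as the arm can. The fingers move at their own pace and stop on an object; force is the grip in N (left out, the last holds). Time passes only in rows, so rows that do not move let the fingers close. The tool returns the time, the measured TCP pose, the force, the opening and the grip force at its end. only (a regular expression) keeps the lines of the reply that match it, lines (a string "A,B") keeps lines A to B, and quiet returns only ok. No shift or turn number may pass 1 either way. Input that does not fit is refused with a message, and nothing moves.
- monitor.sense(): the state, without advancing time (a new reading comes with each control period).
- snapshot(name): name is "scene" or "top" or "wrist"; returns a dict with "pixels" (384x512x3 uint8, red, green, blue), "range_z" (384x512 float32, m along the optical axis (not along the pixel's ray), 0 where there is no reading), "fov_y" (degrees; the focal length in pixels is half the picture's height over the tangent of half this angle, whatever the lens; pixels are square), "cx", "cy" (the principal point, pixels), "R" (3x3) and "t" (3): a world point X has camera coordinates R X + t; the wrist camera has in their place "hand_eye" (4x4, takes a point from camera to tool coordinates, whose origin is the TCP and whose axes are the flange's). Camera axes: x right, y down, z forward; pixel columns grow to the right and rows downward; lengths in m; the calibration is good to about 2 mm. A picture is of the moment at which its call begins: read the wrist's pose just before it.
- workorder.sign_off(): hands the job in; it is judged then, once.
The state is a dict: "t": time; "q": joint angles; "qd": joint speeds; "tau": joint torques, N m; "tcp_pos": TCP position; "tool_rot": TCP orientation; "force": force on the tool from outside, world axes, zero at the start; "ft_torque": the same for the moment, N m; "finger_gap": opening from 0.0 (shut) to 1.0 (fully open); "gripper_force": force on a finger pad.
Only numpy, scipy, OpenCV 4.12 (cv2) and the standard library are available. Lean on these libraries where they do the work, as an engineer would, in place of code of your own. Each camera call takes 0.05 s, during which the arm holds its last target. There are 200 camera calls.

## Working session

There is one attempt and no reset: what is moved stays moved. The work goes in short steps, Python scripts to look and compute and a tool call to move; the robot and the scene stay as the last step left them, time stands still between calls to the robot, and variables do not carry over. Pictures are saved under pics/ and viewed, at most 10 in all, crops included, and the job is handed in when it is done.

```bash
ls; mkdir -p pics; python3 - <<'E'
from station import manip, workorder, monitor, snapshot
import cv2,numpy as np
s=monitor.sense();print(s['t'],s['tcp_pos'],s['tool_rot'],s['finger_gap'])
for n in("top","scene"):
    d=snapshot(n);np.savez(f'pics/{n}0.npz',**{k:v for k,v in d.items()})
    cv2.imwrite(f'pics/{n}0.png',d['pixels'][:,:,::-1]);print(n,d['fov_y'],d['cx'],d['cy'],d['R'],d['t'])
E
```

```text
pics
station.py
0.0 [ 0.24659464 -0.57356754  0.25233742] [ 9.79479433e-01  2.01541215e-01 -3.61030894e-05 -1.08493031e-03] 0.9972099881228791
top 44.97775857473702 253.71497673810114 190.48787576991288 [[-2.23368290e-02 -9.99733134e-01 -5.89292190e-03]
 [-9.71875387e-01  2.30958455e-02 -2.34360435e-01]
 [ 2.34433994e-01  4.92316796e-04 -9.72131915e-01]] [0.01037664 0.58706    1.19762888]
scene 44.75564032317246 252.8694599195629 189.4098817297807 [[-0.84978885 -0.52651018  0.02541521]
 [-0.23908889  0.34202298 -0.90876663]
 [ 0.4697823  -0.77833624 -0.41653005]] [0.50527774 0.20398828 1.34664185]
```

View pics/top0.png

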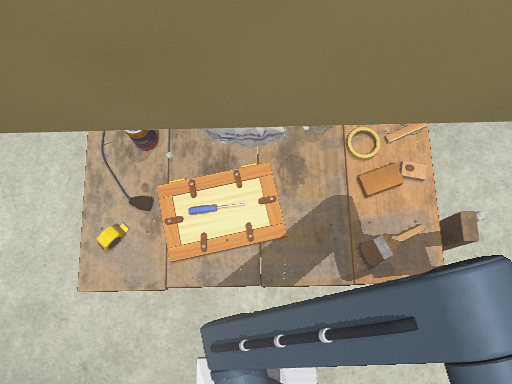

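View pics/scene0.png

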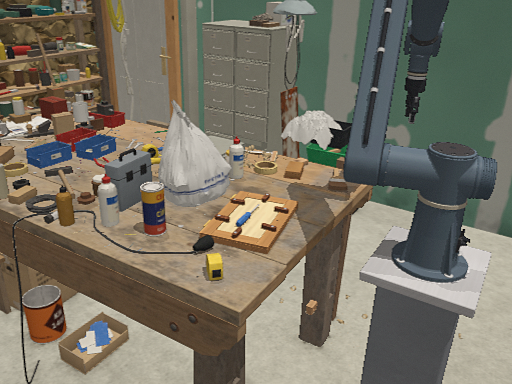

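The top view shows the door centred near (222,212), turned slightly. Its six dark buttons are near (192,188), (238,178), (174,220), (267,200), (204,242) and (249,232), and the screwdriver is at (215,209). The scene view shows the same layout, with the door near (250,218), the tape measure at (214,267) and the arm well clear of it.

```bash
cat > h.py <<'E'
import numpy as np,cv2
def cast(d,uv,z,R=None,t=None):
    R=d['R'] if R is None else R; t=d['t'] if t is None else t
    f=192/np.tan(np.radians(float(d['fov_y']))/2); uv=np.atleast_2d(uv).astype(float)
    r=np.c_[(uv[:,0]-d['cx'])/f,(uv[:,1]-d['cy'])/f,np.ones(len(uv))]@R; c=-R.T@t
    return c+r*((z-c[2])/r[:,2])[:,None]
def height(d,R,t):
    f=192/np.tan(np.radians(float(d['fov_y']))/2); v,u=np.mgrid[:384,:512]; Z=d['range_z']
    P=np.stack([(u-d['cx'])/f*Z,(v-d['cy'])/f*Z,Z],-1)-t
    return P@R
def frame_pose(pts):
    (c,s,a)=cv2.minAreaRect(pts[:,:2].astype(np.float32)*1000)
    b=cv2.boxPoints((c,s,a)); e=b[1]-b[0],b[2]-b[1]; L=max(e,key=np.linalg.norm)
    yaw=np.arctan2(L[1],L[0])-np.pi/2; yaw=(yaw+np.pi/2)%np.pi-np.pi/2
    return np.array(c)/1000,s,yaw
S={'far_left':(.09,.065,np.pi),'far_right':(.09,-.065,np.pi),'near_left':(-.09,.065,0),'near_right':(-.09,-.065,0),'left':(0,.145,-np.pi/2),'right':(0,-.145,np.pi/2)}
def rot(a): return np.array([[np.cos(a),-np.sin(a)],[np.sin(a),np.cos(a)]])
E
python3 - <<'E'
from h import *
d=np.load('pics/top0.npz');hsv=cv2.cvtColor(d['pixels'],cv2.COLOR_RGB2HSV)
for p in [(180,190),(225,170),(245,205),(192,188),(204,242),(267,200),(300,180),(200,150)]: print(p,hsv[p[1],p[0]])
P=height(d,d['R'],d['t']); 
for p in [(180,190),(245,210),(192,188),(204,242),(300,180),(240,245)]: print(p,P[p[1],p[0]].round(4))
cr=d['pixels'][150:270,145:300,::-1];cv2.imwrite('pics/crop0.png',cv2.resize(cr,None,fx=5,fy=5,interpolation=cv2.INTER_CUBIC))
E
```

```text
(180, 190) [ 15 150 214]
(225, 170) [ 15  75 129]
(245, 205) [ 25  76 243]
(192, 188) [ 13 141 143]
(204, 242) [ 12 134 152]
(267, 200) [ 13 134 145]
(300, 180) [ 17  76 130]
(200, 150) [ 16  83 172]
(180, 190) [0.6049 0.2062 0.0227]
(245, 210) [0.5426 0.0226 0.0235]
(192, 188) [0.6049 0.1693 0.043 ]
(204, 242) [0.4537 0.1362 0.035 ]
(300, 180) [ 0.6317 -0.1379  0.0015]
(240, 245) [0.4444 0.0381 0.0248]
```

View pics/crop0.png

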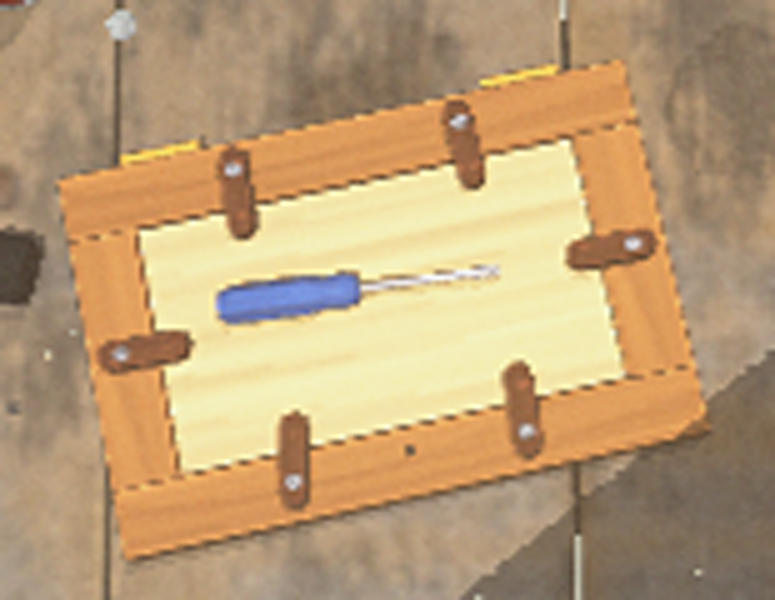

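The crop shows the door's outline, the panel edges and each button with its pale screw head. For example, far-left's screw is at crop (232,170) and its tip at (243,230). No button is turned far from straight in.

```bash
cat >> h.py <<'E'
def measure(d,R=None,t=None,v=True):
    hsv=cv2.cvtColor(d['pixels'],cv2.COLOR_RGB2HSV)
    m=cv2.inRange(hsv,(8,115,60),(19,255,255)) # orange + brown
    m=cv2.morphologyEx(m,cv2.MORPH_OPEN,np.ones((3,3)))
    c=max(cv2.findContours(m,cv2.RETR_EXTERNAL,cv2.CHAIN_APPROX_NONE)[0],key=cv2.contourArea)
    fp=frame_pose(cast(d,c[:,0],.025,R,t))
    y=cv2.inRange(hsv,(20,40,190),(35,130,255)); inside=cv2.drawContours(np.zeros_like(m),[c],-1,255,-1)
    y=cv2.morphologyEx(y&inside,cv2.MORPH_CLOSE,np.ones((3,3)))
    cy=max(cv2.findContours(y,cv2.RETR_EXTERNAL,cv2.CHAIN_APPROX_NONE)[0],key=cv2.contourArea)
    pp=frame_pose(cast(d,cy[:,0],.023,R,t))
    ref=pp if 0.13<min(pp[1])/1000<.155 else fp
    if v: print('frame',fp,'\npanel',pp)
    c0,yaw=fp[0],fp[2]
    b=cv2.inRange(hsv,(5,90,60),(17,255,190))&cv2.erode(inside,np.ones((3,3)))
    vv,uu=np.nonzero(b); X=(cast(d,np.c_[uu,vv],.038,R,t)[:,:2]-c0)@rot(yaw)
    for n,(sx,sy,a0) in S.items():
        q=X[np.hypot(*(X-[sx,sy]).T)<.043]; 
        e=np.linalg.svd(q-q.mean(0),full_matrices=False)[2][0]; e=e if e@(q.mean(0)-[sx,sy])>0 else -e
        ang=(np.arctan2(e[1],e[0])-a0+np.pi)%(2*np.pi)-np.pi
        s=q.mean(0)-.012*e
        if v: print(n,len(q),'ang %.2f'%ang,'screw est',s.round(4),'nominal',(sx,sy),'world mean',(c0+rot(yaw)@q.mean(0)).round(4))
    return fp,pp
E
python3 - <<'E'
from h import *
d=np.load('pics/top0.npz');measure(d)
# scene-view cross-check of the door-corner height: project screwhead from top plane
f=192/np.tan(np.radians(float(np.load('pics/scene0.npz')['fov_y']))/2)
# triangulate screwdriver-blue centroid and white screw heads
def ray(d,u):
    a,b=cast(d,u,0)[0],cast(d,u,.1)[0]; return a,(b-a)
s=np.load('pics/scene0.npz')
def blue(d,box):
    h=cv2.cvtColor(d['pixels'],cv2.COLOR_RGB2HSV);m=cv2.inRange(h,(105,110,60),(125,255,255));x0,y0,x1,y1=box
    k=np.zeros_like(m);k[y0:y1,x0:x1]=m[y0:y1,x0:x1];v,u=np.nonzero(k);return u.mean(),v.mean()
a,u=ray(d,blue(d,(185,195,245,220)));b,w=ray(s,blue(s,(225,200,275,235)))
k=np.linalg.lstsq(np.c_[u,-w],b-a,rcond=None)[0];print('blue handle',a+u*k[0],b+w*k[1])
E
```

```text
frame (array([0.54302094, 0.0910335 ]), (222.892822265625, 330.4617614746094), np.float32(0.19207644)) 
panel (array([0.54326306, 0.09123005]), (140.1900634765625, 250.84913635253906), np.float32(0.19441581))
far_left 120 ang -0.02 screw est [0.0868 0.0651] nominal (0.09, 0.065) world mean [0.604  0.1694]
far_right 113 ang 0.11 screw est [ 0.0869 -0.063 ] nominal (0.09, -0.065) world mean [0.6289 0.0422]
near_left 119 ang -0.34 screw est [-0.0885  0.0672] nominal (-0.09, 0.065) world mean [0.4552 0.1383]
near_right 121 ang -0.12 screw est [-0.0893 -0.0639] nominal (-0.09, -0.065) world mean [0.4795 0.0122]
left 131 ang -0.03 screw est [-0.0012  0.1424] nominal (0, 0.145) world mean [0.5166 0.2187]
right 108 ang -0.04 screw est [-0.0007 -0.1431] nominal (0, -0.145) world mean [ 0.5678 -0.0377]
blue handle [0.54663209 0.14687222 0.03514724] [0.54291589 0.14512564 0.03418671]
```

```bash
cat > go.py <<'E'
# rows helper: prints where the TCP is in frame coordinates and shift (tool axes) to given frame-xy, tcp z
import sys
from h import *
from scipy.spatial.transform import Rotation as Ro
from station import manip, workorder, monitor, snapshot
C=np.array([.5431,.0911]);YAW=.1935
s=monitor.sense();R=Ro.from_quat(s['tool_rot']).as_matrix();p=np.array(s['tcp_pos'])
print('t',round(s['t'],2),'frame xy',((p[:2]-C)@rot(YAW)).round(4),'z',p[2].round(4),'turn to align',round(float(np.arctan2(R[1,0],R[0,0])-YAW),3),'F',np.round(s['force'],1),'gap',round(s['finger_gap'],3))
for a in sys.argv[1:]:
    x,y,z=map(float,a.split(','));w=np.r_[C+rot(YAW)@[x,y],z];print(a,'shift',(R.T@(w-p)).round(4))
E
python3 go.py -.055,-.03,.12
```

```text
t 0.1 frame xy [-0.4188 -0.5953] z 0.2524 turn to align 0.212 F [0.7 0.8 0.4] gap 0.997
-.055,-.03,.12 shift [ 0.4747 -0.4757  0.1335]
```

Careful with the scale: turns go in shares of 2 pi rad. That gives: 0.212 rad is 0.0337.

tcp_steps:
  deltas:
    - {"x":0.475, "y":-0.476, "twist":0.0337, "finger_gap":0}
    - {"x":0.475, "y":-0.476, "twist":0.0337, "finger_gap":0}
    - {"x":0.475, "y":-0.476, "twist":0.0337, "finger_gap":0}
    - {"x":0.475, "y":-0.476, "twist":0.0337, "finger_gap":0}
    - {"x":0.475, "y":-0.476, "twist":0.0337, "finger_gap":0}
    - {"x":0.475, "y":-0.476, "twist":0.0337, "finger_gap":0}
    - {"x":0.475, "y":-0.476, "twist":0.0337, "finger_gap":0}
    - {"x":0.475, "y":-0.476, "twist":0.0337, "finger_gap":0}
    - {"x":0.475, "y":-0.476, "twist":0.0337, "finger_gap":0}
    - {"x":0.475, "y":-0.476, "twist":0.0337, "finger_gap":0}
    - {"x":0.475, "y":-0.476, "twist":0.0337, "finger_gap":0}
    - {"x":0.475, "y":-0.476, "twist":0.0337, "finger_gap":0}
    - {"x":0.475, "y":-0.476, "twist":0.0337, "finger_gap":0}
    - {"x":0.475, "y":-0.476, "twist":0.0337, "finger_gap":0}
    - {"x":0.475, "y":-0.476, "z":0.06, "twist":0.0337, "finger_gap":0}
    - {"x":0.475, "y":-0.476, "z":0.1, "twist":0.0337, "finger_gap":0}
    - {"x":0.475, "y":-0.476, "z":0.133, "twist":0.0337, "finger_gap":0}
    - {"x":0.475, "y":-0.476, "z":0.133, "twist":0.0337, "finger_gap":0}
    - {"x":0.475, "y":-0.476, "z":0.133, "twist":0.0337, "finger_gap":0}
  force: 30

```text
t: 2.0
tcp_pos: [0.4952, 0.0506, 0.1202]
tool_rot: [0.995, 0.097, -0.001, -0.0]
force: [0.4, -1.4, 0.2]
finger_gap: -0.002
gripper_force: 0.0
```

```bash
python3 go.py -.055,-.03,.054; python3 - <<'E'
from station import manip, workorder, monitor, snapshot
import cv2,numpy as np
s=monitor.sense();d=snapshot('wrist');np.savez('pics/w1.npz',pos=s['tcp_pos'],q=s['tool_rot'],**d)
cv2.imwrite('pics/w1.png',d['pixels'][:,:,::-1])
E
```

```text
t 2.0 frame xy [-0.0548 -0.0305] z 0.1202 turn to align 0.0 F [ 0.4 -1.4  0.2] gap -0.002
-.055,-.03,.054 shift [-0.0002 -0.0005  0.0662]
```

View pics/w1.png

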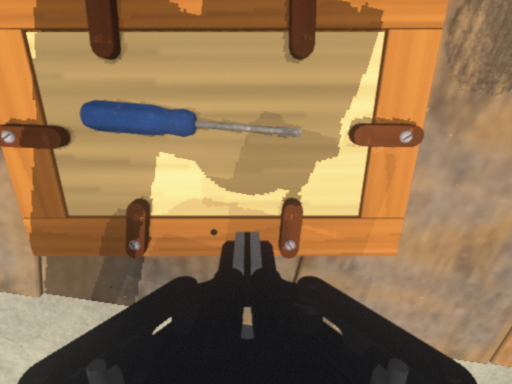

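The wrist picture shows the shut fingertips at about (247,237), narrow at the tip and beside near_right (290,228). The screwdriver (80–300, 115) is well clear. Next I lower the tip and sweep near_right.

tcp_steps:
  deltas:
    - {"z":0.03, "finger_gap":0}
    - {"z":0.055, "finger_gap":0}
    - {"z":0.066, "finger_gap":0}
    - {"z":0.066, "finger_gap":0}
    - {"z":0.066, "finger_gap":0}
    - {"y":0.006, "z":0.066, "finger_gap":0}
    - {"y":0.012, "z":0.066, "finger_gap":0}
    - {"x":0.001, "y":0.018, "z":0.066, "finger_gap":0}
    - {"x":0.001, "y":0.024, "z":0.066, "finger_gap":0}

```text
t: 2.95
tcp_pos: [0.5017, 0.0266, 0.0548]
tool_rot: [0.995, 0.096, 0.001, 0.0]
force: [1.6, 1.4, 1.0]
finger_gap: -0.001
gripper_force: 0.9
```

tcp_steps:
  deltas:
    - {"x":-0.003, "y":0.006, "finger_gap":0}
    - {"x":-0.006, "y":0.012, "finger_gap":0}
    - {"x":-0.01, "y":0.015, "finger_gap":0}
    - {"x":-0.013, "y":0.018, "finger_gap":0}
    - {"x":-0.016, "y":0.02, "finger_gap":0}
    - {"x":-0.019, "y":0.022, "finger_gap":0}
    - {"x":-0.019, "y":0.022, "finger_gap":0}

```text
t: 3.65
tcp_pos: [0.4874, 0.0013, 0.0545]
tool_rot: [0.995, 0.097, 0.001, 0.001]
force: [5.0, -1.9, 0.3]
finger_gap: -0.001
gripper_force: 2.2
```

```bash
python3 go.py; python3 - <<'E'
from station import manip, workorder, monitor, snapshot
import cv2
d=snapshot('top');cv2.imwrite('pics/t1.png',cv2.resize(d['pixels'][150:270,145:300,::-1],None,fx=4,fy=4,interpolation=cv2.INTER_CUBIC))
E
```

```text
t 3.65 frame xy [-0.0719 -0.0774] z 0.0545 turn to align -0.0 F [ 5.  -1.9  0.3] gap -0.001
```

View pics/t1.png

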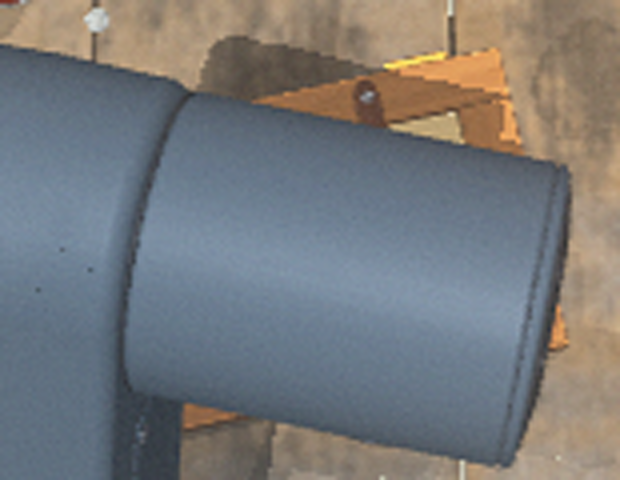

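The arm hides the near side in this picture (it covers x 130–560), so I back off, go up, look with the wrist camera, and carry on to near_left.

tcp_steps:
  deltas:
    - {"x":0.005, "y":-0.02, "finger_gap":0}
    - {"x":0.01, "y":-0.03, "z":-0.03, "finger_gap":0}
    - {"x":0.017, "y":-0.06, "z":-0.07, "finger_gap":0}
    - {"x":0.017, "y":-0.11, "z":-0.07, "finger_gap":0}
    - {"x":0.017, "y":-0.15, "z":-0.07, "finger_gap":0}
    - {"x":0.017, "y":-0.172, "z":-0.065, "finger_gap":0}
    - {"x":0.017, "y":-0.172, "z":-0.065, "finger_gap":0}
    - {"x":0.017, "y":-0.172, "z":-0.065, "finger_gap":0}

```text
t: 4.5
tcp_pos: [0.4676, 0.174, 0.1186]
tool_rot: [0.995, 0.098, -0.003, 0.0]
force: [0.3, 0.9, 0.0]
finger_gap: -0.002
gripper_force: 0.0
```

```bash
python3 go.py; cat > wl.py <<'E'
import sys
from h import *
from station import manip, workorder, monitor, snapshot
from scipy.spatial.transform import Rotation as Ro
def wrist():
    s=monitor.sense();d=snapshot('wrist');T=np.eye(4);T[:3,:3]=Ro.from_quat(s['tool_rot']).as_matrix();T[:3,3]=s['tcp_pos']
    W=np.linalg.inv(T@d['hand_eye']);return d,W[:3,:3],W[:3,3]
# button angle from long-bar brown pixels about the nominal screws
def angles(d,R,t,C=np.array([.5431,.0911]),Y=.1935):
    hsv=cv2.cvtColor(d['pixels'],cv2.COLOR_RGB2HSV)
    b=cv2.inRange(hsv,(3,90,30),(14,255,140)); b=cv2.morphologyEx(b,cv2.MORPH_OPEN,np.ones((5,5)))
    v,u=np.nonzero(b);X=(cast(d,np.c_[u,v],.038,R,t)[:,:2]-C)@rot(Y)
    for n,(sx,sy,a0) in S.items():
        q=X[np.hypot(*(X-[sx,sy]).T)<.043]
        if len(q)<100: print(n,len(q),'not seen');continue
        m=q.mean(0)-[sx,sy];ang=(np.arctan2(m[1],m[0])-a0+np.pi)%(2*np.pi)-np.pi
        print(n,len(q),'ang %.2f'%ang,'off %.4f'%np.hypot(*m))
if __name__=='__main__':
    d,R,t=wrist();cv2.imwrite(sys.argv[1],d['pixels'][:,:,::-1]);angles(d,R,t)
E
python3 wl.py pics/w2.png
```

```text
t 4.5 frame xy [-0.0581  0.0959] z 0.1186 turn to align 0.002 F [0.3 0.9 0. ] gap -0.002
far_left 3002 ang -0.01 off 0.0173
far_right 1599 ang -0.21 off 0.0225
near_left 991 ang -0.06 off 0.0160
near_right 1228 ang -1.07 off 0.0090
left 1946 ang -0.16 off 0.0100
right 0 not seen
```

View pics/w2.png

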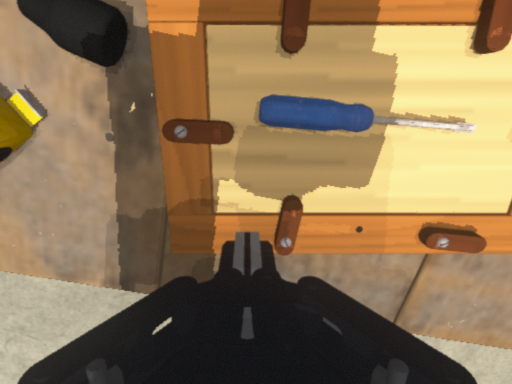

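near_right now lies along the frame, from its screw at (443,242) to its tip at (482,240), and nothing else has moved. Next is near_left at (287,225).

tcp_steps:
  deltas:
    - {"z":0.03, "finger_gap":0}
    - {"z":0.055, "finger_gap":0}
    - {"z":0.065, "finger_gap":0}
    - {"z":0.065, "finger_gap":0}
    - {"z":0.065, "finger_gap":0}
    - {"x":0.001, "y":0.007, "z":0.065, "finger_gap":0}
    - {"x":0.002, "y":0.014, "z":0.065, "finger_gap":0}
    - {"x":0.002, "y":0.02, "z":0.065, "finger_gap":0}
    - {"x":-0.002, "y":0.026, "z":0.065, "finger_gap":0}
    - {"x":-0.005, "y":0.032, "z":0.065, "finger_gap":0}
    - {"x":-0.009, "y":0.036, "z":0.065, "finger_gap":0}
    - {"x":-0.012, "y":0.038, "z":0.065, "finger_gap":0}
    - {"x":-0.015, "y":0.04, "z":0.065, "finger_gap":0}
    - {"x":-0.018, "y":0.043, "z":0.065, "finger_gap":0}
    - {"x":-0.018, "y":0.043, "z":0.065, "finger_gap":0}

```text
t: 6.05
tcp_pos: [0.4615, 0.1282, 0.0545]
tool_rot: [0.995, 0.097, 0.001, 0.0]
force: [4.3, -0.8, 0.2]
finger_gap: 0.001
gripper_force: 2.4
```

```bash
python3 go.py
```

```text
t 6.05 frame xy [-0.073   0.0521] z 0.0545 turn to align -0.0 F [ 4.3 -0.8  0.2] gap 0.001
```

tcp_steps:
  deltas:
    - {"x":0.005, "y":-0.02, "finger_gap":0}
    - {"x":0.01, "y":-0.03, "z":-0.03, "finger_gap":0}
    - {"x":0.02, "y":-0.04, "z":-0.07, "finger_gap":0}
    - {"x":0.02, "y":-0.06, "z":-0.07, "finger_gap":0}
    - {"x":0.02, "y":-0.06, "z":-0.07, "finger_gap":0}
    - {"x":0.02, "y":-0.06, "z":-0.07, "finger_gap":0}

```text
t: 6.65
tcp_pos: [0.4659, 0.1909, 0.1235]
tool_rot: [0.995, 0.097, -0.003, 0.0]
force: [-0.2, -0.0, -0.1]
finger_gap: 0.001
gripper_force: 0.0
```

```bash
python3 go.py -.03,.118,.12
```

```text
t 6.65 frame xy [-0.0565  0.1128] z 0.1235 turn to align 0.002 F [-0.2 -0.  -0.1] gap 0.001
-.03,.118,.12 shift [ 0.0266 -0.0052  0.0033]
```

tcp_steps:
  deltas:
    - {"x":0.02, "y":-0.001, "finger_gap":0}
    - {"x":0.02, "y":-0.001, "z":0.03, "finger_gap":0}
    - {"x":0.02, "y":-0.001, "z":0.06, "finger_gap":0}
    - {"x":0.02, "y":-0.001, "z":0.07, "finger_gap":0}
    - {"x":0.02, "y":-0.001, "z":0.07, "finger_gap":0}
    - {"x":0.02, "y":-0.001, "z":0.07, "finger_gap":0}
    - {"x":0.028, "z":0.07, "finger_gap":0}
    - {"x":0.035, "z":0.07, "finger_gap":0}
    - {"x":0.04, "y":0.001, "z":0.07, "finger_gap":0}
    - {"x":0.045, "y":0.001, "z":0.07, "finger_gap":0}
    - {"x":0.05, "z":0.07, "finger_gap":0}
    - {"x":0.054, "y":-0.002, "z":0.07, "finger_gap":0}
    - {"x":0.057, "y":-0.005, "z":0.07, "finger_gap":0}
    - {"x":0.059, "y":-0.007, "z":0.07, "finger_gap":0}
    - {"x":0.061, "y":-0.009, "z":0.07, "finger_gap":0}
    - {"x":0.064, "y":-0.012, "z":0.07, "finger_gap":0}
    - {"x":0.064, "y":-0.012, "z":0.07, "finger_gap":0}

```text
t: 8.35
tcp_pos: [0.5294, 0.2159, 0.0543]
tool_rot: [0.995, 0.097, 0.0, -0.0]
force: [0.4, -0.4, -0.4]
finger_gap: 0.001
gripper_force: 0.2
```

```bash
python3 go.py
```

```text
t 8.35 frame xy [0.0106 0.1251] z 0.0543 turn to align 0.001 F [ 0.4 -0.4 -0.4] gap 0.001
```

tcp_steps:
  deltas:
    - {"x":-0.015, "finger_gap":0}
    - {"x":-0.02, "z":-0.03, "finger_gap":0}
    - {"x":-0.02, "y":0.01, "z":-0.07, "finger_gap":0}
    - {"y":0.02, "z":-0.07, "finger_gap":0}
    - {"y":0.02, "z":-0.07, "finger_gap":0}
    - {"y":0.02, "z":-0.07, "finger_gap":0}

```text
t: 8.95
tcp_pos: [0.5323, 0.1958, 0.124]
tool_rot: [0.995, 0.096, -0.001, -0.0]
force: [-0.4, -0.6, -0.3]
finger_gap: -0.001
gripper_force: 0.0
```

```bash
python3 go.py .055,.03,.12; python3 wl.py pics/w3.png
```

```text
t 8.95 frame xy [0.0095 0.1048] z 0.124 turn to align -0.0 F [-0.4 -0.6 -0.3] gap -0.001
.055,.03,.12 shift [0.0455 0.0748 0.0039]
far_left 2874 ang -0.30 off 0.0088
far_right 1832 ang -0.57 off 0.0100
near_left 136 ang -1.24 off 0.0388
near_right 1064 ang -0.84 off 0.0099
left 3168 ang -0.23 off 0.0031
right 147 ang -0.09 off 0.0383
```

View pics/w3.png

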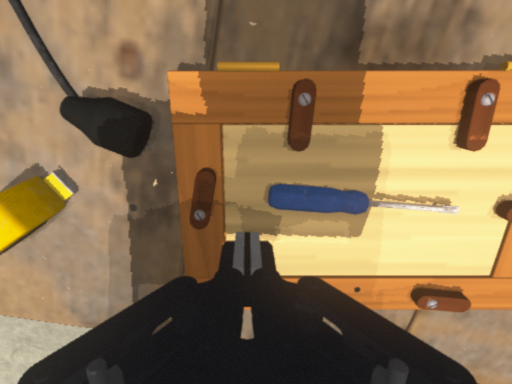

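left is turned, with its screw at (200,215) and tip at (208,172), but it is only about 1.3 rad round. I'll nudge it a little further out while here. The screwdriver is untouched at (265–460, 200).

tcp_steps:
  deltas:
    - {"x":0.015, "y":-0.007, "finger_gap":0}
    - {"x":0.015, "y":-0.007, "z":0.04, "finger_gap":0}
    - {"x":0.015, "y":-0.007, "z":0.065, "finger_gap":0}
    - {"x":0.015, "y":-0.007, "z":0.07, "finger_gap":0}
    - {"x":0.015, "y":-0.007, "z":0.07, "finger_gap":0}
    - {"x":0.015, "y":-0.013, "z":0.07, "finger_gap":0}
    - {"x":0.015, "y":-0.019, "z":0.07, "finger_gap":0}
    - {"x":0.015, "y":-0.023, "z":0.07, "finger_gap":0}
    - {"x":0.015, "y":-0.027, "z":0.07, "finger_gap":0}
    - {"x":0.015, "y":-0.027, "z":0.07, "finger_gap":0}

```text
t: 10.0
tcp_pos: [0.5436, 0.2256, 0.0552]
tool_rot: [0.995, 0.097, 0.001, -0.0]
force: [1.4, -1.4, -0.2]
finger_gap: 0.001
gripper_force: 0.6
```

```bash
python3 go.py
```

```text
t 10.0 frame xy [0.0264 0.1319] z 0.0552 turn to align 0.001 F [ 1.4 -1.4 -0.2] gap 0.001
```

tcp_steps:
  deltas:
    - {"y":0.015, "finger_gap":0}
    - {"y":0.015, "z":-0.04, "finger_gap":0}
    - {"x":0.01, "y":0.05, "z":-0.07, "finger_gap":0}
    - {"x":0.03, "y":0.1, "z":-0.07, "finger_gap":0}
    - {"x":0.03, "y":0.1, "z":-0.07, "finger_gap":0}
    - {"x":0.03, "y":0.1, "z":-0.07, "finger_gap":0}

```text
t: 10.6
tcp_pos: [0.5913, 0.1304, 0.1241]
tool_rot: [0.995, 0.095, -0.001, -0.0]
force: [-0.2, 0.3, -0.8]
finger_gap: 0.003
gripper_force: 0.0
```

```bash
python3 go.py .055,.03,.054 ; python3 wl.py pics/w4.png
```

```text
t 10.6 frame xy [0.0548 0.0293] z 0.1241 turn to align -0.004 F [-0.2  0.3 -0.8] gap 0.003
.055,.03,.054 shift [ 0.0003 -0.0007  0.0701]
far_left 1991 ang 1.25 off 0.0136
far_right 1747 ang -1.51 off 0.0171
near_left 107 ang -1.26 off 0.0344
near_right 430 ang -0.35 off 0.0281
left 2921 ang 0.61 off 0.0078
right 294 ang -0.73 off 0.0184
```

View pics/w4.png

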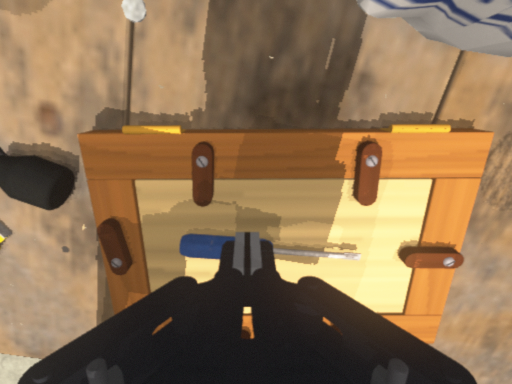

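left now points slightly outward, with its screw at (117,262) and tip at (108,225). far_left (203,175) and far_right (368,172) come next.

tcp_steps:
  deltas:
    - {"z":0.04, "finger_gap":0}
    - {"z":0.065, "finger_gap":0}
    - {"z":0.07, "finger_gap":0}
    - {"z":0.07, "finger_gap":0}
    - {"x":-0.001, "y":-0.007, "z":0.07, "finger_gap":0}
    - {"x":-0.001, "y":-0.014, "z":0.07, "finger_gap":0}
    - {"x":-0.001, "y":-0.02, "z":0.07, "finger_gap":0}
    - {"x":0.001, "y":-0.026, "z":0.07, "finger_gap":0}
    - {"x":0.004, "y":-0.033, "z":0.07, "finger_gap":0}
    - {"x":0.008, "y":-0.038, "z":0.07, "finger_gap":0}
    - {"x":0.012, "y":-0.041, "z":0.07, "finger_gap":0}
    - {"x":0.015, "y":-0.043, "z":0.07, "finger_gap":0}
    - {"x":0.019, "y":-0.046, "z":0.07, "finger_gap":0}
    - {"x":0.019, "y":-0.046, "z":0.07, "finger_gap":0}

```text
t: 12.05
tcp_pos: [0.6006, 0.182, 0.054]
tool_rot: [0.995, 0.097, -0.001, -0.0]
force: [-4.0, 1.5, 0.0]
finger_gap: 0.005
gripper_force: 2.2
```

```bash
python3 go.py
```

```text
t 12.05 frame xy [0.0739 0.0782] z 0.054 turn to align 0.0 F [-4.   1.5  0. ] gap 0.005
```

tcp_steps:
  deltas:
    - {"x":-0.005, "y":0.02, "finger_gap":0}
    - {"x":-0.01, "y":0.025, "z":-0.04, "finger_gap":0}
    - {"x":-0.018, "y":0.07, "z":-0.07, "finger_gap":0}
    - {"x":-0.018, "y":0.12, "z":-0.07, "finger_gap":0}
    - {"x":-0.018, "y":0.17, "z":-0.07, "finger_gap":0}
    - {"x":-0.018, "y":0.179, "z":-0.04, "finger_gap":0}
    - {"x":-0.018, "y":0.179, "z":-0.01, "finger_gap":0}
    - {"x":-0.018, "y":0.179, "finger_gap":0}
    - {"x":-0.018, "y":0.179, "finger_gap":0}
    - {"x":-0.018, "y":0.179, "finger_gap":0}

```text
t: 13.05
tcp_pos: [0.6191, 0.0026, 0.0551]
tool_rot: [0.995, 0.097, 0.001, 0.0]
force: [1.1, 0.5, -0.1]
finger_gap: -0.001
gripper_force: 0.0
```

```bash
python3 go.py
```

```text
t 13.05 frame xy [ 0.0575 -0.1015] z 0.0551 turn to align 0.001 F [ 1.1  0.5 -0.1] gap -0.001
```

tcp_steps:
  deltas:
    - {"x":-0.001, "y":-0.007, "finger_gap":0}
    - {"x":-0.001, "y":-0.014, "finger_gap":0}
    - {"x":-0.001, "y":-0.021, "finger_gap":0}
    - {"y":-0.027, "finger_gap":0}
    - {"x":0.002, "y":-0.033, "finger_gap":0}
    - {"x":0.005, "y":-0.038, "finger_gap":0}
    - {"x":0.009, "y":-0.043, "finger_gap":0}
    - {"x":0.012, "y":-0.046, "finger_gap":0}
    - {"x":0.015, "y":-0.048, "finger_gap":0}
    - {"x":0.018, "y":-0.05, "finger_gap":0}
    - {"x":0.018, "y":-0.05, "finger_gap":0}

```text
t: 14.15
tcp_pos: [0.6255, 0.0554, 0.054]
tool_rot: [0.995, 0.097, -0.001, -0.0]
force: [-4.3, 1.5, -0.2]
finger_gap: -0.0
gripper_force: 1.9
```

```bash
python3 go.py
```

```text
t 14.15 frame xy [ 0.074  -0.0509] z 0.054 turn to align 0.0 F [-4.3  1.5 -0.2] gap -0.0
```

tcp_steps:
  deltas:
    - {"x":-0.005, "y":0.02, "finger_gap":0}
    - {"x":-0.01, "y":0.025, "z":-0.04, "finger_gap":0}
    - {"x":-0.03, "y":0.05, "z":-0.07, "finger_gap":0}
    - {"x":-0.04, "y":0.062, "z":-0.07, "finger_gap":0}
    - {"x":-0.04, "y":0.062, "z":-0.07, "finger_gap":0}
    - {"x":-0.04, "y":0.062, "z":-0.04, "finger_gap":0}
    - {"x":-0.04, "y":0.062, "z":-0.01, "finger_gap":0}
    - {"x":-0.04, "y":0.062, "finger_gap":0}
    - {"x":-0.04, "y":0.062, "finger_gap":0}

```text
t: 15.05
tcp_pos: [0.5975, -0.0129, 0.0518]
tool_rot: [0.995, 0.097, -0.002, -0.001]
force: [-1.3, 0.1, 0.7]
finger_gap: 0.001
gripper_force: 0.0
```

```bash
python3 go.py .035,-.113,.054
```

```text
t 15.05 frame xy [ 0.0334 -0.1125] z 0.0518 turn to align 0.0 F [-1.3  0.1  0.7] gap 0.001
.035,-.113,.054 shift [ 0.0016  0.0005 -0.0022]
```

tcp_steps:
  deltas:
    - {"x":-0.008, "finger_gap":0}
    - {"x":-0.015, "y":-0.001, "finger_gap":0}
    - {"x":-0.02, "y":-0.002, "finger_gap":0}
    - {"x":-0.025, "y":-0.002, "finger_gap":0}
    - {"x":-0.03, "y":-0.001, "finger_gap":0}
    - {"x":-0.034, "y":0.001, "finger_gap":0}
    - {"x":-0.038, "y":0.004, "finger_gap":0}
    - {"x":-0.042, "y":0.008, "finger_gap":0}
    - {"x":-0.046, "y":0.012, "finger_gap":0}
    - {"x":-0.05, "y":0.015, "finger_gap":0}
    - {"x":-0.053, "y":0.019, "finger_gap":0}
    - {"x":-0.053, "y":0.019, "finger_gap":0}

```text
t: 16.25
tcp_pos: [0.5499, -0.0432, 0.0542]
tool_rot: [0.995, 0.096, -0.0, -0.0]
force: [0.2, 1.0, 0.1]
finger_gap: 0.001
gripper_force: 0.3
```

```bash
python3 go.py
```

```text
t 16.25 frame xy [-0.0191 -0.1331] z 0.0542 turn to align -0.0 F [0.2 1.  0.1] gap 0.001
```

tcp_steps:
  deltas:
    - {"x":0.003, "y":-0.015, "finger_gap":0}
    - {"x":0.003, "y":-0.015, "z":-0.05, "finger_gap":0}
    - {"y":-0.04, "z":-0.1, "finger_gap":0}
    - {"x":-0.05, "y":-0.08, "z":-0.15, "finger_gap":0}
    - {"x":-0.1, "y":-0.12, "z":-0.2, "finger_gap":0}
    - {"x":-0.13, "y":-0.12, "z":-0.23, "finger_gap":0}
    - {"x":-0.13, "y":-0.12, "z":-0.23, "finger_gap":0}
    - {"x":-0.13, "y":-0.12, "z":-0.23, "finger_gap":0}
    - {"x":-0.13, "y":-0.12, "z":-0.23, "finger_gap":0}

```text
t: 17.15
tcp_pos: [0.3992, 0.051, 0.2855]
tool_rot: [0.995, 0.097, 0.002, 0.001]
force: [1.2, -0.0, -0.2]
finger_gap: 0.002
gripper_force: 0.0
```

```bash
python3 go.py; python3 wl.py pics/w5.png
```

```text
t 17.15 frame xy [-0.1489 -0.0117] z 0.2855 turn to align 0.002 F [ 1.2 -0.  -0.2] gap 0.002
far_left 0 not seen
far_right 0 not seen
near_left 653 ang -1.93 off 0.0148
near_right 803 ang 1.87 off 0.0058
left 622 ang 1.34 off 0.0128
right 484 ang 1.45 off 0.0118
```

View pics/w5.png

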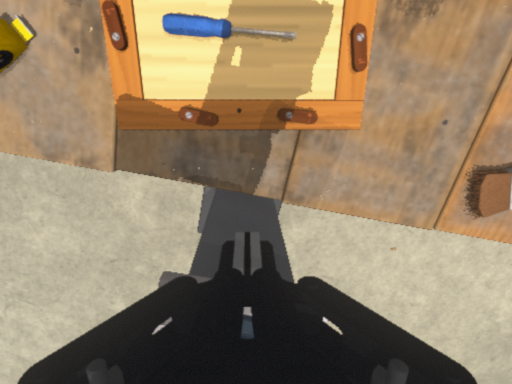

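The picture shows near_left (198,117), near_right (297,115), left (115,25) and right (360,45) all lying along the frame. I clear the arm to the right to check all six and the frame from the top camera.

tcp_steps:
  deltas:
    - {"y":0.05, "finger_gap":0}
    - {"y":0.1, "finger_gap":0}
    - {"y":0.15, "finger_gap":0}
    - {"y":0.2, "finger_gap":0}
    - {"y":0.25, "finger_gap":0}
    - {"x":-0.02, "y":0.3, "finger_gap":0}
    - {"x":-0.02, "y":0.35, "finger_gap":0}
    - {"x":-0.02, "y":0.4, "finger_gap":0}
    - {"x":-0.02, "y":0.45, "finger_gap":0}
    - {"x":-0.02, "y":0.45, "finger_gap":0}
    - {"x":-0.02, "y":0.45, "finger_gap":0}
    - {"x":-0.02, "y":0.45, "finger_gap":0}
    - {"x":-0.02, "y":0.45, "finger_gap":0}

```text
t: 18.5
tcp_pos: [0.4665, -0.3937, 0.2835]
tool_rot: [0.995, 0.097, -0.001, -0.001]
force: [-0.2, 0.1, 0.0]
finger_gap: 0.0
gripper_force: 0.0
```

```bash
python3 - <<'E'
from h import *
from station import manip, workorder, monitor, snapshot
d=snapshot('top');measure(d)
cv2.imwrite('pics/t6.png',cv2.resize(d['pixels'][150:270,145:300,::-1],None,fx=5,fy=5,interpolation=cv2.INTER_CUBIC))
o=np.load('pics/top0.npz')
for nm,lo,hi,bx in(('driver',(105,110,60),(125,255,255),(185,195,245,220)),('measure',(22,180,120),(32,255,255),(90,215,135,255))):
  for e in(o,d):
    m=cv2.inRange(cv2.cvtColor(e['pixels'],cv2.COLOR_RGB2HSV),lo,hi);x0,y0,x1,y1=bx;v,u=np.nonzero(m[y0:y1,x0:x1]);print(nm,len(u),u.mean()+x0,v.mean()+y0)
E
```

```text
frame (array([0.54284412, 0.09080231]), (222.42559814453125, 330.47918701171875), np.float32(0.19404793)) 
panel (array([0.54319312, 0.0917292 ]), (140.34637451171875, 250.45831298828125), np.float32(0.19325852))
far_left 131 ang -1.94 screw est [0.0834 0.0641] nominal (0.09, 0.065) world mean [0.6144 0.1816]
far_right 122 ang -1.93 screw est [ 0.0831 -0.0656] nominal (0.09, -0.065) world mean [0.639  0.0543]
near_left 132 ang -1.87 screw est [-0.0863  0.0654] nominal (-0.09, 0.065) world mean [0.4443 0.1264]
near_right 315 ang 1.72 screw est [-0.0874 -0.0705] nominal (-0.09, -0.065) world mean [0.4667 0.0161]
left 133 ang 1.84 screw est [-0.0007  0.1399] nominal (0, 0.145) world mean [0.5259 0.2333]
right 353 ang -1.58 screw est [-0.0113 -0.1414] nominal (0, -0.145) world mean [ 0.5708 -0.0479]
driver 88 200.26136363636363 208.7840909090909
driver 66 200.57575757575756 208.63636363636363
measure 241 107.48132780082987 236.12448132780082
measure 225 107.44888888888889 236.11555555555555
```

View pics/t6.png

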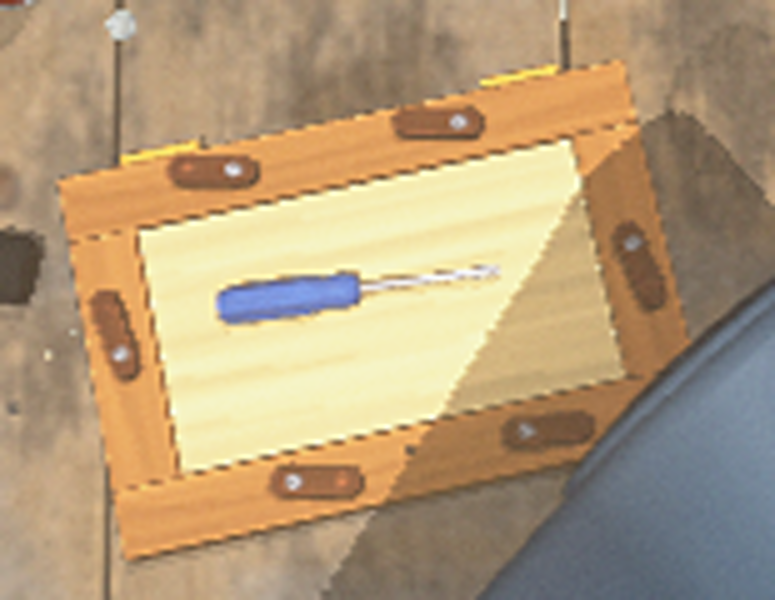

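The picture shows all six buttons lying wholly on the frame, each about 1.6–1.9 rad round. Near_right runs from (527,430) to (590,428) and right from (632,242) to (655,305). The door, panel and screwdriver have not moved, so I hand in.

```bash
python3 -c "
from station import manip, workorder, monitor, snapshot
print(workorder.sign_off())"
```

```text
the job is handed in; nothing more can be done
None
```

I swept all six turn buttons clear of the panel (about 1.6–1.9 rad each in the top view) and handed in after about 18.5 s; the door, panel, screwdriver and tape measure measured unmoved, the sanding block and masking tape were never approached but not re-measured, and the sign-off gave no verdict.

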